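# Put away the ripe vegetables and cover the tomatoes

## Robot

A 7-joint arm with a two-finger parallel gripper is mounted at the origin on the work surface. World frame = base frame: x ahead of the robot, y to its left, z up, the work surface at z = 0. Lengths are in m, angles in rad, forces in N, time in s.
With the tool pointing down it reaches from about 0.4 to 0.875 m from the base axis. Payload 6.5 kg.
Tool frame: the origin (TCP) lies where the fingers leave the gripper's body, on its centre line; the fingertips stand 73 mm ahead of it and the grasp point (between the pads) lies 54 mm ahead of it; z points along the fingers, x is the direction in which the jaws open and shut, and the axes are right-handed (so a half turn about z gives the same grasp; the last joint's range is limited). The gripper opens to 85 mm and grips with 20 to 120 N. Pads are 22 mm wide; open, the fingers measure 114 mm over their backs; the gripper's body (76 mm by 85 mm) begins 54 mm behind the grasp point. The pads swing forward as they close: fully open they stand 13 mm farther back than shut.
Start: joints at [1.085, 0.536, -0.004, 1.538, 0.003, 1.067, -0.071], TCP at [0.265, -0.594, 0.304] pointing down, gripper open.
Joint ranges: [-2.7, 2.7], [-0.37, 2.16], [-1.27, 1.26], [0.24, 2.4], [-1.31, 4.45], [0.19, 1.91], [-2.76, 2.76]. Speed limits (rad/s): [2.39, 2.39, 3.14, 3.14, 3.14, 3.14, 3.14].

## Interface

Orientations are given as [roll, pitch, yaw] about the fixed x, y, z axes, in that order (R = Rz(yaw) Ry(pitch) Rx(roll)).
In Python, from workcell import get_state, capture, get_calibration, job_done, search_frame, outline_of gives the robot as it stands. The module is installed in compiled form; this text tells all that it offers.
- The arm moves only by the tool apply_moves, never from a script. Its argument "steps" is a list of rows, each a list of 7 numbers: the shift along the tool's x, y, z in units of 30 mm (1.0 is 30 mm), then the turn, a rotation vector about the tool's x, y, z in units of 5 degrees (1.0 is 5 degrees), then the closure in counts, from 0 (fully open) to 255 (shut). A call has exactly 5 rows; each row shifts and turns the pose as measured when the row begins, along the tool's axes as they then stand; what a row does not reach is not made up. A row lasts 1/8 s, in which the tool goes at most 62.5 mm and 10.7 degrees, less where a joint would pass 70% of its speed; a pose out of reach is approached as far as the arm can. A call is refused whole if a number of a shift passes 1 or a number of a turn 1, either way. A call with a gripper value outside its range is refused whole. The fingers move at their own pace and stop on an object; "force" is the grip in N (left out, the last holds). Time passes only in rows, so rows that do not move let the fingers close, or fill a call up. It gives the time, the measured TCP pose, the force and the opening at its end, in the units of the state.
- get_state(): the state, without advancing time (a new reading comes with each control period).
- capture(name): name is "scene" or "top"; returns the picture (420x560x3 uint8, red, green, blue); there is no depth.
- get_calibration(name): a dict with "fx", "fy", "cx", "cy" (pixels), "T" (4x4, takes a point from camera to world coordinates). Camera axes: x right, y up, looking along -z (the intrinsics and any distortion apply to the point x, -y, -z); pixel columns grow to the right and rows downward; lengths in m; the calibration is good to about 2 mm. A picture is of the moment at which its call begins. get_calibration takes no time and is no camera call.
- job_done(): hands the job in, once; it reports no verdict.
Trained networks look in the newest picture that a camera, given by its name, has taken for a name from the list of things; names that differ only in an ending like _2 or _b are one class to them, and where a whole thing is asked for, a point or a joint stands for the part that bears it (a point fixed in the world has none). Each returns a list of dicts, best first, with "score" (0 to 1); they miss things now and then, are a little off and sometimes report something else, mostly with a low value. They report only what shows in the picture. A call takes as long as a camera call. They do not tell look-alikes from the thing itself.
- search_frame(name, camera): "at" ([column, row] in pixels, amid what is visible of it).
- outline_of(name, camera): "pixels" (420x560 bool, what is visible of it) and "at" ([column, row] in pixels, amid what is visible of it).
The state is a dict: "time": time; "q": joint angles; "qd": joint speeds; "joint_efforts": joint torques, N m; "position": TCP position; "eef_rot": TCP orientation; "force": force on the tool from outside, world axes, zero at the start; "moment": the same for the moment, N m; "finger_gap": finger opening in m.
Only numpy, scipy, OpenCV 4.12 (cv2) and the standard library are available. Lean on these libraries where they do the work, as an engineer would, in place of code of your own. Each camera call takes 0.05 s, during which the arm holds its last target.

## Task

Put the ripe tomato and the bell pepper from the wooden board into the steel insert, each standing on its base in the well that already holds one of its own kind, then cover the tomatoes' well with the loose steel lid that lies flat on the counter, so that it lies flat and closes the well all round. The vegetables bruise easily: grip them as lightly as will hold, set them down softly without dropping them, and lower the lid gently. Leave the onion and everything else on the counter where it is.

Things in the scene. Friction and masses are not known exactly. Their poses are not given: they have to be found in the camera images.
- tomato_1: On the board: a ripe tomato, round and squat: 64 mm across (straight-sided between 19 and 34 mm up, best grip height 27 mm), 53 mm tall, small leaf star on top, flat base, 0.11-0.22 kg; origin at the centre of its underside, z up. It bruises if gripped with more than about 35 N per finger (80 N over both at any moment), pressed down with more than 40 N, or dropped from more than about 10 mm
- pepper_1: On the board: a ripe bell pepper, as red as the tomatoes but taller and blocky, with a thick green stem: 64 mm across at its widest (40 to 58 mm up, best grip height 48 mm), narrower below, body 74 mm tall, 92 mm with the stem, flat base, 0.11-0.2 kg; origin at the centre of its underside, z up. It bruises just as the tomatoes do
- tomato_2: a tomato like tomato_1, already standing somewhere along one of the two wells (up to 70 mm from its middle, so the other end is free); it tells which well is for tomatoes
- pepper_2: a bell pepper like pepper_1, already standing somewhere along the other well; it tells which well is for peppers
- onion: a brown onion with a pointed neck, 62 mm across, 75 mm tall, also on the board among the others; it is to stay there; origin at the centre of its underside
- board: wooden board, 210 (x) x 190 (y) x 12 mm, fixed to the counter; tomato, pepper, onion and steel cup stand on it about 110 to 130 mm apart, in any order; origin at the centre of its underside
- insert: fixed steel insert on the counter, 280 (x) x 330 (y) x 70 mm high, with two open wells side by side, each 220 (x) x 135 (y) mm, 60 mm deep with upright walls and a 25 mm flat land between; the rim all round is flat at 70 mm; origin at the centre of its underside, z up
- well_left (a point): centre of the floor of the well on the insert's +y side, 10 mm above the counter and 60 mm below the rim; axes as the insert's
- well_right (a point): centre of the floor of the well on the insert's -y side; otherwise as well_left
- lid: flat steel lid, 244 (x) x 158 (y) x 5 mm, 0.45 kg, flat on the counter to the right; overlaps either well's opening by 12 mm all round, lying loose on the rim; not to be dropped over 10 mm nor pressed over 80 N; origin at the centre of its underside, z up. Bar handle over its centre: 100 mm along x, 14 wide, 14 high, its middle 45 mm above the underside, on posts 84 mm apart: pinch across y from above
- sauce_cup: small steel cup, 70 mm across, 40 mm tall, also on the board; it is to stay there; origin at the centre of its underside
Not all that is in view belongs to the job. Leave any blue look-alike of the tomato_2 alone.

How it is judged:
By the outcome, as a careful person would: the job done as asked, in the order asked, and still so for the second after the job is handed in, with the robot touching nothing.
It also fails if it takes over 72 s, if anything falls off the work surface, if the arm or the gripper's body presses on something with over 40 N, if the wrist force passes 120 N, or if a joint passes its speed limit or range.

## Working session

There is one attempt and no reset: what is moved stays moved. The work goes in short steps, Python scripts to look and compute and a tool call to move; the robot and the scene stay as the last step left them, time stands still between calls to the robot, and variables do not carry over. Pictures are saved under pics/ and viewed, and the job is handed in when it is done.

Besides the shell and the picture viewer there is one more tool, called after "Emit:" by a JSON object that holds its "fn" and its "kwargs". apply_moves: Moves the arm, as the interface text tells. Its arguments: {"type":"object","properties":{"steps":{"type":"array","items":{"type":"array","items":{"type":"number"}}},"force":{"type":"number"}},"required":["steps"]}

```bash
mkdir -p pics
python3 - <<'E'
from workcell import *
import cv2
for n in("scene","top"):
    cv2.imwrite(f"pics/{n}0.png",capture(n)[:,:,::-1])
    c=get_calibration(n);print(n,c)
s=get_state();print(s)
E
```

```text
scene {'fx': 525.0964985270862, 'fy': 525.0964985270862, 'cx': 272.1947144718984, 'cy': 212.008424340696, 'T': array([[ 0.61614084, -0.43376596,  0.65743255,  1.37781851],
       [ 0.7876185 ,  0.34487687, -0.51060459, -0.66628515],
       [-0.00525039,  0.83241038,  0.55413482,  0.74808894],
       [ 0.        ,  0.        ,  0.        ,  1.        ]])}
top {'fx': 493.31633941284076, 'fy': 493.31633941284076, 'cx': 285.4069934375574, 'cy': 208.13694131890958, 'T': array([[ 0.01690991,  0.9927046 , -0.11938022,  0.38744609],
       [-0.99973296,  0.0186676 ,  0.01362057,  0.00527045],
       [ 0.01574974,  0.11911802,  0.99275518,  1.16812854],
       [ 0.        ,  0.        ,  0.        ,  1.        ]])}
{'time': 0.1, 'q': array([ 1.0848045 ,  0.53710472, -0.00443043,  1.53873846,  0.00256911,
        1.06728844, -0.07116387]), 'qd': array([-8.80886274e-04, -2.16773498e-03,  2.48629660e-04, -8.97696557e-04,
       -2.08661290e-03, -7.40865190e-04, -7.33242241e-05]), 'joint_efforts': array([ 3.00817424e-03, -5.84562957e+01,  1.05197489e+00, -2.59775698e+01,
        1.26935288e-02,  4.56561655e-03, -3.46177171e-05]), 'position': array([ 0.26474043, -0.59316422,  0.30310538]), 'eef_rot': array([ 3.14150205e+00,  1.53066199e-03, -1.15091878e+00]), 'force': array([ 0.45208981, -0.65267756,  0.27197892]), 'moment': array([ 0.01356437, -0.03415424,  0.0082076 ]), 'finger_gap': 0.08562629954127145}
```

View pics/scene0.png

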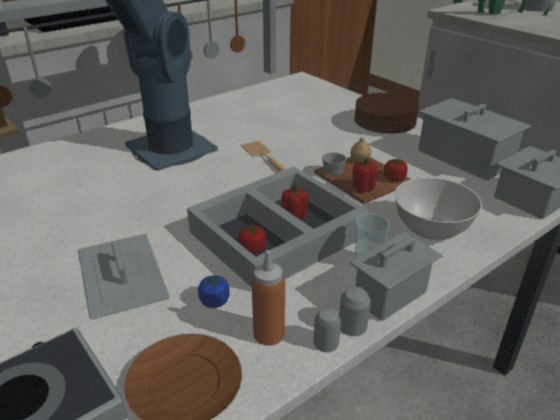

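View pics/top0.png

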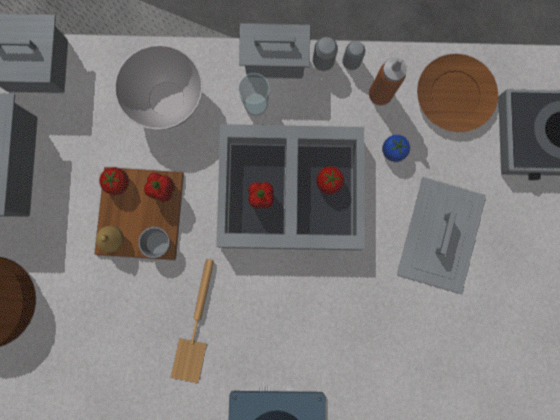

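Top view: the tomato is at about (113,180), the pepper at (158,187), the onion at (109,238) and the cup at (154,242). Tomato_2 is at (330,180) in the right-hand (−y) well and pepper_2 at (261,195) in the left. The lid is at (442,236), rotated. The blue decoy at (397,148) is to be left alone. Next I measure positions.

```bash
cat > h.py <<'E'
import numpy as np, cv2
from workcell import *
from scipy.optimize import minimize
C={n:get_calibration(n) for n in("scene","top")}
def proj(P,n):
    c=C[n];P=np.atleast_2d(P);T=c["T"];p=(P-T[:3,3])@T[:3,:3]
    return np.c_[c["cx"]+c["fx"]*p[:,0]/-p[:,2], c["cy"]+c["fy"]*-p[:,1]/-p[:,2]]
def ray(px,n,z):
    c=C[n];d=np.array([(px[0]-c["cx"])/c["fx"],-(px[1]-c["cy"])/c["fy"],-1]);d=c["T"][:3,:3]@d;o=c["T"][:3,3]
    return o+d*(z-o[2])/d[2]
def hullmask(P,n):
    q=proj(P,n);S=16
    m=np.zeros((420,560),np.uint8);cv2.fillConvexPoly(m,cv2.convexHull(np.round(q*S).astype(np.int32)),1,shift=4,lineType=cv2.LINE_8);return m>0
def rev(prof):
    a=np.linspace(0,2*np.pi,40,endpoint=False)
    return np.vstack([np.c_[r*np.cos(a),r*np.sin(a),0*a+z] for r,z in prof])
TOM=rev([(.020,0),(.032,.019),(.032,.034),(.022,.048),(.008,.053)])
PEP=rev([(.022,0),(.032,.040),(.032,.058),(.02,.074)])
def box(a,b,z0,z1): return np.array([[x,y,z] for x in(-a/2,a/2) for y in(-b/2,b/2) for z in(z0,z1)])
def place(M,x,y,z,w=0):
    c,s=np.cos(w),np.sin(w);return M@np.array([[c,s,0],[-s,c,0],[0,0,1]])+[x,y,z]
def cen(m): 
    v,u=np.nonzero(m);return np.array([u.mean(),v.mean()])
def fitxy(M,mask,n,z,x0):
    x=np.array(x0,float)
    for _ in range(6):
        e=cen(mask)-cen(hullmask(place(M,x[0],x[1],z),n))
        J=np.array([(proj([x[0]+.01*(i==0),x[1]+.01*(i==1),z+.03],n)-proj([x[0],x[1],z+.03],n))[0]/.01 for i in(0,1)]).T
        x+=np.linalg.solve(J,e)
    r=hullmask(place(M,x[0],x[1],z),n);return x,(r&mask).sum()/(r|mask).sum()
E
cat > a.py <<'E'
from h import *
np.set_printoptions(precision=4,suppress=True)
for n in("top","scene"):
    capture(n)
    for k,M,zs in(("tomato_1",TOM,.012),("pepper_1",PEP,.012),("onion",None,0),("sauce_cup",None,0)):
        for o in outline_of(k,n):
            p=ray(o["at"],n,.04)
            print(n,k,round(o["score"],2),np.round(o["at"],1),p[:2],o["pixels"].sum(),end=" ")
            if M is not None:
                for z in(.012,.010): 
                    try: print(fitxy(M,o["pixels"],n,z,p[:2]),end=" ")
                    except Exception as e: print(e)
            print()
    for k in("insert","lid","board"):
        for o in outline_of(k,n)[:3]:
            m=o["pixels"];print(n,k,round(o["score"],2),np.round(o["at"],1),m.sum(),ray(o["at"],n,.0)[:2])
            np.save(f"{n}_{k}_{int(o['at'][0])}.npy",m)
E
python3 a.py
```

```text
top tomato_1 0.83 [332.9 182.1] [ 0.5861 -0.1194] 612 (array([ 0.5898, -0.1123]), np.float64(0.9244712990936556)) (array([ 0.5903, -0.1127]), np.float64(0.9285714285714286)) 
top tomato_1 0.8 [113.3 182.3] [0.5756 0.3875] 594 (array([0.5796, 0.387 ]), np.float64(0.8342696629213483)) (array([0.5799, 0.3876]), np.float64(0.8389830508474576)) 
top tomato_1 0.6 [398.  147.2] [ 0.6721 -0.272 ] 595 (array([ 0.6699, -0.267 ]), np.float64(0.8907185628742516)) (array([ 0.6705, -0.2675]), np.float64(0.8907185628742516)) 
top pepper_1 0.82 [260.9 196.4] [0.5493 0.0468] 612 (array([0.5489, 0.0463]), np.float64(0.8762589928057554)) (array([0.5492, 0.0464]), np.float64(0.8760806916426513)) 
top pepper_1 0.8 [161.5 183.5] [0.575  0.2767] 669 (array([0.5634, 0.2767]), np.float64(0.8778523489932886)) (array([0.5638, 0.2772]), np.float64(0.875)) 
top onion 0.75 [107.6 238. ] [0.4471 0.3929] 624 
top sauce_cup 0.64 [152.7 244.9] [0.4333 0.2901] 735 
top insert 0.58 [289.  189.9] 17018 [ 0.5721 -0.0186]
top lid 0.88 [439.3 235. ] 6739 [ 0.4704 -0.3783]
top lid 0.59 [160.5 187.7] 627 [0.5714 0.2883]
top 
[... 595 characters left out ...]
.4 178.9] [0.5671 0.2807] 671 (array([0.5668, 0.2761]), np.float64(0.9157142857142857)) (array([0.5645, 0.2787]), np.float64(0.9153515064562411)) 
scene pepper_1 0.69 [299.  202.1] [0.5442 0.0663] 654 (array([0.5494, 0.0498]), np.float64(0.8084291187739464)) (array([0.5467, 0.0517]), np.float64(0.8182989690721649)) 
scene pepper_1 0.54 [394.6 169.6] [0.5817 0.3811] 499 (array([0.5957, 0.3677]), np.float64(0.7488653555219364)) (array([0.5933, 0.3707]), np.float64(0.7549467275494672)) 
scene onion 0.55 [360.  149.1] [0.4348 0.3969] 323 
scene sauce_cup 0.58 [333.4 165.8] [0.4605 0.2643] 443 
scene lid 0.84 [121.2 275.6] 5428 [ 0.4825 -0.3888]
scene board 0.65 [352.4 180.5] 1331 [0.5048 0.299 ]
```

Run:
```python
import cv2
i=cv2.imread("pics/top0.png")
cv2.imwrite("pics/t1.png",cv2.resize(i[150:280,80:380],None,fx=2.66,fy=2.66,interpolation=2))
cv2.imwrite("pics/t2.png",cv2.resize(i[155:270,90:210],None,fx=5,fy=5,interpolation=2))
```

```text
(no output)
```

View pics/t2.png

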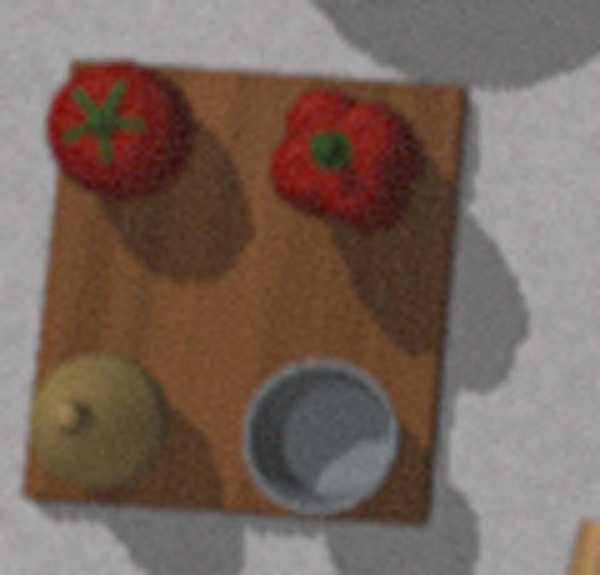

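```bash
cat > b.py <<'E'
from h import *
import glob
np.set_printoptions(precision=4,suppress=True)
def fit(boxM,masks,x0,z):
    def f(x):
        s=0
        for n,m in masks:
            r=hullmask(place(boxM,x[0],x[1],z,x[2]),n);s+=1-(r&m).sum()/(r|m).sum()
        return s
    best=minimize(f,x0,method="Nelder-Mead",options=dict(initial_simplex=np.array(x0)+np.array([[0,0,0],[.015,0,0],[0,.015,0],[0,0,.12]]),xatol=1e-5,fatol=1e-6,maxiter=300))
    return best.x,best.fun
print("insert",fit(box(.28,.33,0,.07),[("top",np.load("top_insert_288.npy" if glob.glob("top_insert_288.npy") else glob.glob("top_insert_*")[0]))],[.57,-.02,0],0))
L=glob.glob("top_lid_439.npy")[0];S=glob.glob("scene_lid_*")[0]
B=box(.244,.158,0,.005)
for w in(-.3,.3,0):
  print("lid top",fit(B,[("top",np.load(L))],[.475,-.378,w],0),"scene",fit(B,[("scene",np.load(S))],[.475,-.378,w],0))
for k in("top","scene"):
  m=np.load(glob.glob(f"{k}_board_*")[0]);print("board",fit(box(.21,.19,0,.012),[(k,m)],[.51,.335,0],0))
E
python3 b.py
```

```text
insert (array([ 0.5698, -0.0225,  0.0007]), np.float64(0.07400348507950338))
lid top (array([ 0.4708, -0.3833, -0.2719]), np.float64(0.04057517084282458)) scene (array([ 0.4734, -0.3845, -0.2682]), np.float64(0.024122412241224134))
lid top (array([ 0.4704, -0.3824, -0.2559]), np.float64(0.03961807040045606)) scene (array([ 0.4735, -0.3847, -0.2663]), np.float64(0.023067219318796184))
lid top (array([ 0.4705, -0.3817, -0.2559]), np.float64(0.04017094017094014)) scene (array([ 0.4736, -0.3847, -0.2653]), np.float64(0.02323905602594123))
board (array([ 0.5086,  0.3336, -0.0329]), np.float64(0.38564184681078195))
board (array([ 0.5139,  0.3316, -0.045 ]), np.float64(0.5468164794007491))
```

View pics/t1.png

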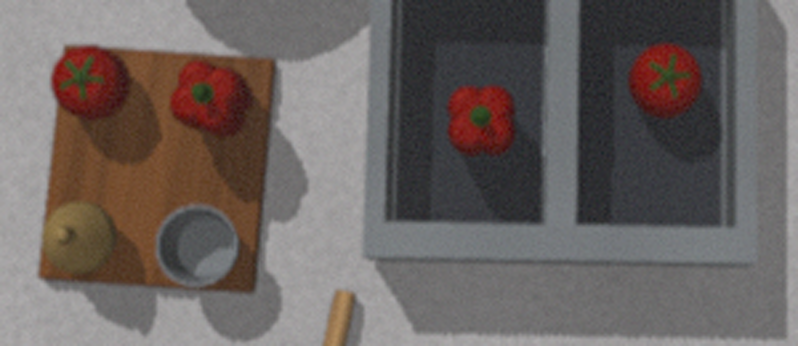

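```bash
cat > c.py <<'E'
from h import *
X=(.570,-.0225,0)
def rect(cx,cy,a,b,z): return np.array([[cx+sx*a/2,cy+sy*b/2,z] for sx,sy in((1,1),(1,-1),(-1,-1),(-1,1))])
out=[]
for n,(u0,u1,v0,v1),f in(("top",(205,380,110,260),4),("scene",(180,370,165,285),4)):
    i=cv2.imread(f"pics/{n}0.png")[v0:v1,u0:u1];i=cv2.resize(i,None,fx=f,fy=f,interpolation=2)
    for r in(rect(0,0,.28,.33,.07),rect(0,.08,.22,.135,.07),rect(0,-.08,.22,.135,.07)):
        q=(proj(r+[X[0],X[1],0],n)-[u0,v0]+.5)*f
        cv2.polylines(i,[np.int32(q)],True,(0,255,0),1)
    cv2.imwrite(f"pics/ov_{n}.png",i)
E
python3 c.py
```

```text
(no output)
```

View pics/ov_top.png

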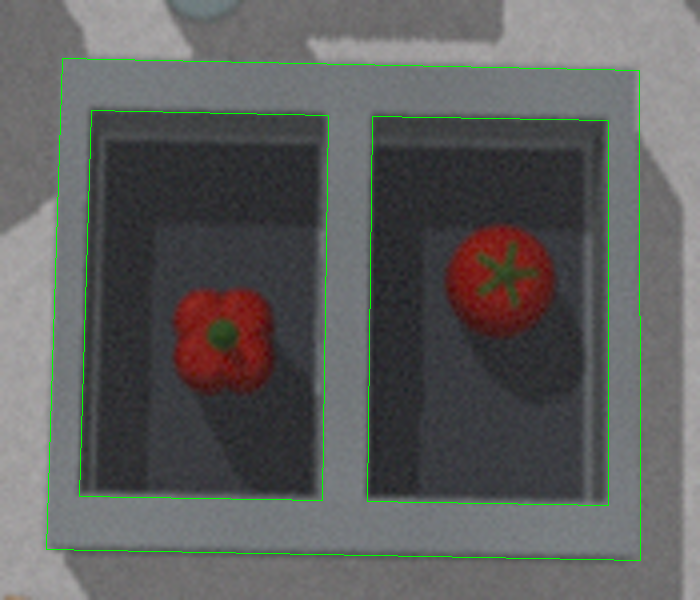

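View pics/ov_scene.png

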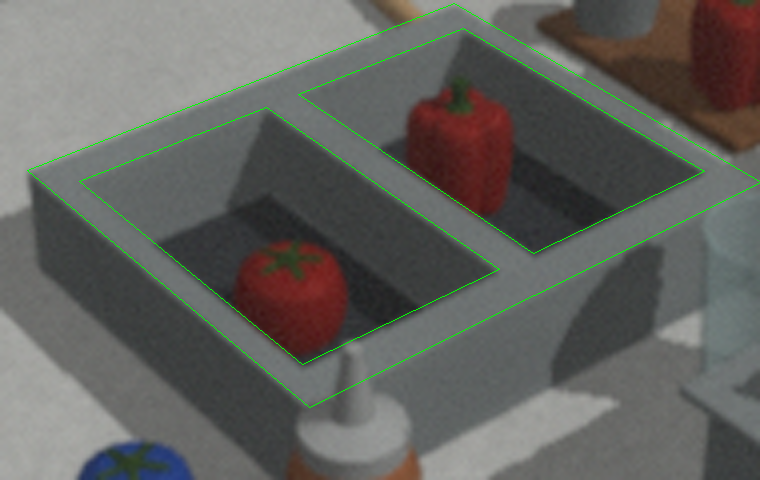

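Emit:
{"fn": "apply_moves", "kwargs": {"steps": [[-1,0,0,0,0,0.96,0],[-1,0,0,0,0,0.96,0],[-1,0,0,0,0,0.96,0],[-1,-0.3,0,0,0,0.96,0],[-1,-0.3,0,0,0,0.96,0]], "force": 20}}

```text
time: 1.52
position: [0.2447, -0.445, 0.3037]
eef_rot: [-3.141, -0.002, -1.586]
force: [-0.3, -0.7, -0.7]
finger_gap: 0.0854
```

The overlay of the insert at (0.570, −0.0225, yaw 0) matches in both views: the rim and both well openings line up within about a pixel.

Emit:
{"fn": "apply_moves", "kwargs": {"steps": [[-1,-1,0,0,0,0,0],[-1,-1,0,0,0,0,0],[-1,-1,0,0,0,0,0],[-1,-1,0,0,0,0,0],[-1,-1,0,0,0,0,0]]}}

```text
time: 2.15
position: [0.3998, -0.2938, 0.3049]
eef_rot: [-3.139, -0.005, -1.592]
force: [0.7, -0.9, 0.5]
finger_gap: 0.0856
```

Emit:
{"fn": "apply_moves", "kwargs": {"steps": [[-1,-0.7,0,0,0,0,0],[-1,-0.7,0,0,0,0,0],[-1,-0.7,0,0,0,0,0],[-1,-0.7,0,0,0,0,0],[-1,-0.7,0,0,0,0,0]]}}

```text
time: 2.78
position: [0.5123, -0.1408, 0.3057]
eef_rot: [-3.136, -0.006, -1.592]
force: [1.2, -0.6, 0.1]
finger_gap: 0.0855
```

Emit:
{"fn": "apply_moves", "kwargs": {"steps": [[-1,-0.2,0,0,0,0,0],[-1,-0.2,0,0,0,0,0],[-1,-0.2,0,0,0,0,0],[-1,-0.2,0,0,0,0,0],[-1,-0.2,0,0,0,0,0]]}}

```text
time: 3.4
position: [0.5477, 0.0138, 0.3057]
eef_rot: [-3.134, -0.006, -1.592]
force: [0.1, -0.1, 0.4]
finger_gap: 0.0854
```

Emit:
{"fn": "apply_moves", "kwargs": {"steps": [[-1,-0.2,0,0,0,0,0],[-1,-0.2,0,0,0,0,0],[-1,-0.2,0,0,0,0,0],[-1,-0.2,0,0,0,0,0],[-1,-0.2,0,0,0,0,0]]}}

```text
time: 4.03
position: [0.582, 0.1678, 0.3057]
eef_rot: [-3.132, -0.006, -1.592]
force: [0.4, -0.3, 0.1]
finger_gap: 0.0854
```

Emit:
{"fn": "apply_moves", "kwargs": {"steps": [[-1,-0.1,0,0,0,0,0],[-1,-0.1,0,0,0,0,0],[-1,-0.1,0,0,0,0,0],[-1,-0.1,0,0,0,0,0],[-1,-0.1,0,0,0,0,0]]}}

```text
time: 4.65
position: [0.6013, 0.3219, 0.305]
eef_rot: [-3.131, -0.007, -1.594]
force: [-0.3, 0.8, 0.2]
finger_gap: 0.0856
```

```bash
cat > go.py <<'E'
import sys,numpy as np
from workcell import get_state
from scipy.spatial.transform import Rotation as R
x,y,z,w=map(float,sys.argv[1:5])
s=get_state();r=R.from_euler("xyz",s["eef_rot"])
d=r.inv().apply(np.array([x,y,z])-s["position"])/.03
t=(r.inv()*R.from_euler("xyz",[np.pi,0,np.radians(w)])).as_rotvec(degrees=True)/5
print("t",s["time"],"shift",d.round(2),"turn",t.round(2),"F",s["force"].round(1),"gap",s["finger_gap"].round(4),"q",s["q"].round(2))
E
python3 go.py .581 .386 .088 -90
```

```text
Traceback (most recent call last):
  File "go.py", line 8, in <module>
    print("t",s["time"],"shift",d.round(2),"turn",t.round(2),"F",s["force"].round(1),"gap",s["finger_gap"].round(4),"q",s["q"].round(2))
                                                                                           ^^^^^^^^^^^^^^^^^^^^^
AttributeError: 'float' object has no attribute 'round'
```

```bash
sed -i 's/s\["finger_gap"\].round(4)/round(s["finger_gap"],4)/' go.py; python3 go.py .581 .386 .088 -90
```

```text
t 4.65 shift [-2.17  0.8   7.21] turn [-0.12 -0.08 -0.26] F [-0.3  0.8  0.2] gap 0.0856 q [-0.4   0.6  -0.25  1.43  0.17  1.12 -2.27]
```

Emit:
{"fn": "apply_moves", "kwargs": {"steps": [[-0.55,0.2,0.6,0,0,-0.26,0],[-0.55,0.2,0.6,-0.12,-0.08,0,0],[-0.5,0.2,0.6,0,0,0,0],[-0.5,0.2,0.6,0,0,0,0],[0,0,0.3,0,0,0,0]]}}

```text
time: 5.28
position: [0.5745, 0.3884, 0.2165]
eef_rot: [3.138, -0.001, -1.567]
force: [0.3, -0.5, -0.0]
finger_gap: 0.0855
```

```bash
python3 go.py .581 .386 .088 -90
```

```text
t 5.275 shift [ 0.08 -0.23  4.28] turn [ 0.04 -0.01  0.04] F [ 0.3 -0.5 -0. ] gap 0.0855 q [-0.5   0.72 -0.25  1.46  0.2   0.99 -2.37]
```

Emit:
{"fn": "apply_moves", "kwargs": {"steps": [[0.08,-0.23,0.6,0,0,0,0],[0,0,0.7,0,0,0,0],[0,0,0.6,0,0,0,0],[0,0,0.3,0,0,0,0],[0,0,0,0,0,0,0]]}}

```text
time: 5.9
position: [0.5832, 0.3824, 0.1446]
eef_rot: [3.138, -0.004, -1.571]
force: [-0.5, 0.3, 0.5]
finger_gap: 0.0853
```

```bash
python3 go.py .581 .386 .088 -90
python3 - <<'E'
from workcell import *
import cv2
for n,(v0,v1,u0,u1) in (("top",(130,280,60,220)),("scene",(80,230,300,460))):
    cv2.imwrite(f"pics/d_{n}.png",cv2.resize(capture(n)[v0:v1,u0:u1,::-1],None,fx=4,fy=4,interpolation=2))
E
```

```text
t 5.9 shift [-0.13  0.07  1.89] turn [ 0.04 -0.04 -0.  ] F [-0.5  0.3  0.5] gap 0.0853 q [-0.5   0.81 -0.23  1.48  0.22  0.88 -2.37]
```

View pics/d_top.png

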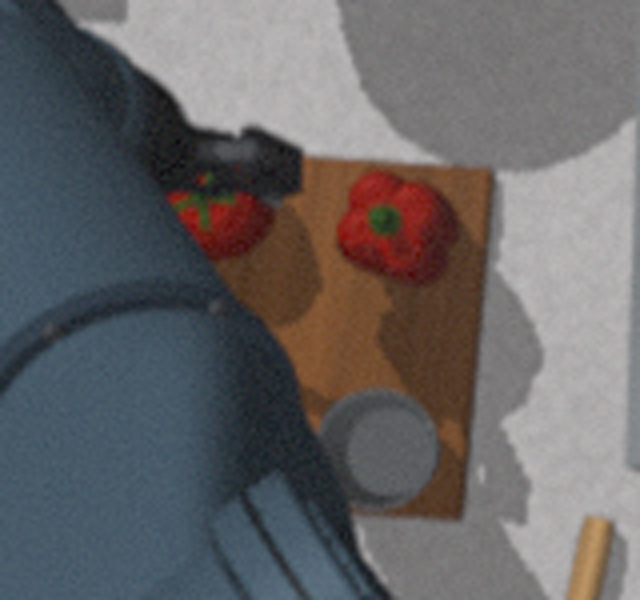

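View pics/d_scene.png

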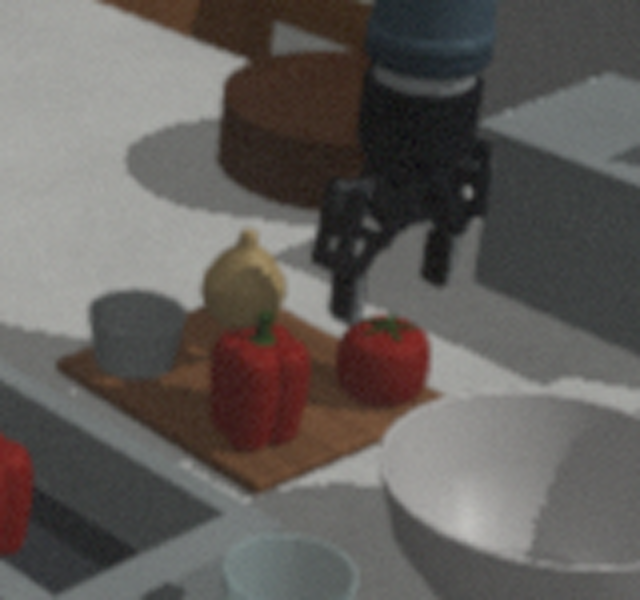

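Emit:
{"fn": "apply_moves", "kwargs": {"steps": [[-0.13,0.07,0.5,0,0,0,0],[0,0,0.6,0,0,0,0],[0,0,0.5,0,0,0,0],[0,0,0.2,0,0,0,0],[0,0,0,0,0,0,0]]}}

```text
time: 6.62
position: [0.5813, 0.3875, 0.0885]
eef_rot: [3.14, -0.002, -1.57]
force: [0.3, 0.4, 0.2]
finger_gap: 0.0855
```

```bash
python3 go.py .581 .386 .088 -90
```

```text
t 6.625 shift [0.05 0.01 0.02] turn [ 0.02 -0.02  0.  ] F [0.3 0.4 0.2] gap 0.0855 q [-0.51  0.89 -0.22  1.49  0.24  0.8  -2.39]
```

Emit:
{"fn": "apply_moves", "kwargs": {"steps": [[0.05,0,0,0,0,0,40],[0,0,0,0,0,0,60],[0,0,0,0,0,0,80],[0,0,0,0,0,0,100],[0,0,0,0,0,0,100]], "force": 20}}

```text
time: 7.25
position: [0.5821, 0.3861, 0.0899]
eef_rot: [-3.141, -0.001, -1.571]
force: [-0.1, 0.5, -1.5]
finger_gap: 0.0627
```

```bash
python3 go.py .581 .386 .088 -90
```

```text
t 7.25 shift [0.   0.04 0.06] turn [-0.   -0.01 -0.  ] F [-0.1  0.5 -1.5] gap 0.0627 q [-0.51  0.88 -0.22  1.49  0.24  0.8  -2.39]
```

Emit:
{"fn": "apply_moves", "kwargs": {"steps": [[0,0,-0.3,0,0,0,100],[0,0,-0.6,0,0,0,100],[0,0,-0.8,0,0,0,100],[0,0,-1,0,0,0,100],[0,0,-1,0,0,0,100]]}}

```text
time: 7.88
position: [0.5813, 0.3859, 0.2062]
eef_rot: [3.14, -0.002, -1.57]
force: [-0.0, -0.4, -1.2]
finger_gap: 0.0631
```

Emit:
{"fn": "apply_moves", "kwargs": {"steps": [[0.3,0.1,-0.8,0,0,0,100],[0.6,0.1,-0.4,0,0,0,100],[0.8,0.1,0,0,0,0,100],[1,0.1,0,0,0,0,100],[1,0.1,0,0,0,0,100]]}}

```text
time: 8.5
position: [0.5663, 0.2728, 0.2507]
eef_rot: [-3.135, 0.004, -1.568]
force: [-0.2, -0.5, -1.3]
finger_gap: 0.0629
```

```bash
python3 go.py .508 -.1025 .09 -90
```

```text
t 8.5 shift [12.52  2.01  5.3 ] turn [-0.07  0.04  0.04] F [-0.2 -0.5 -1.3] gap 0.0629 q [-0.33  0.57 -0.26  1.64  0.17  0.95 -2.23]
```

Emit:
{"fn": "apply_moves", "kwargs": {"steps": [[1,0.15,0,0,0,0,100],[1,0.15,0,0,0,0,100],[1,0.15,0,0,0,0,100],[1,0.15,0,0,0,0,100],[1,0.15,0,0,0,0,100]]}}

```text
time: 9.12
position: [0.541, 0.1117, 0.2514]
eef_rot: [-3.136, 0.0, -1.572]
force: [0.5, 0.9, -1.3]
finger_gap: 0.0632
```

Emit:
{"fn": "apply_moves", "kwargs": {"steps": [[1,0.15,0,0,0,0,100],[1,0.15,0,0,0,0,100],[1,0.15,0,0,0,0,100],[1,0.15,0.2,0,0,0,100],[0.9,0.15,0.4,0,0,0,100]]}}

```text
time: 9.75
position: [0.5143, -0.0453, 0.2353]
eef_rot: [-3.134, -0.002, -1.577]
force: [0.9, 0.0, -1.8]
finger_gap: 0.0629
```

```bash
python3 go.py .508 -.1025 .09 -90
```

```text
t 9.75 shift [1.9  0.23 4.85] turn [-0.09 -0.03 -0.07] F [ 0.9  0.  -1.8] gap 0.0629 q [ 0.18  0.41 -0.22  1.94  0.13  0.79 -1.69]
```

Emit:
{"fn": "apply_moves", "kwargs": {"steps": [[0.7,0.1,0.3,-0.09,0,-0.07,100],[0.6,0.1,0.4,0,0,0,100],[0.4,0,0.5,0,0,0,100],[0.1,0,0.5,0,0,0,100],[0,0,0,0,0,0,100]]}}

```text
time: 10.38
position: [0.5047, -0.105, 0.1814]
eef_rot: [3.139, -0.003, -1.575]
force: [-0.3, 0.4, -1.7]
finger_gap: 0.0633
```

```bash
python3 go.py .508 -.1025 .09 -90
```

```text
t 10.375 shift [-0.09 -0.12  3.05] turn [ 0.03 -0.04 -0.05] F [-0.3  0.4 -1.7] gap 0.0633 q [ 0.27  0.5  -0.19  1.97  0.15  0.69 -1.59]
```

Emit:
{"fn": "apply_moves", "kwargs": {"steps": [[-0.09,-0.12,0.5,0,0,0,100],[0,0,0.8,0,0,0,100],[0,0,0.8,0,0,0,100],[0,0,0.4,0,0,0,100],[0,0,0.1,0,0,0,100]]}}

```text
time: 11.0
position: [0.5112, -0.0976, 0.1]
eef_rot: [-3.141, -0.001, -1.569]
force: [0.0, 0.8, -1.9]
finger_gap: 0.0631
```

```bash
python3 go.py .508 -.1025 .088 -90
python3 - <<'E'
from workcell import *
import cv2
for n,(v0,v1,u0,u1) in (("top",(110,270,260,460)),("scene",(150,300,180,380))):
    cv2.imwrite(f"pics/e_{n}.png",cv2.resize(capture(n)[v0:v1,u0:u1,::-1],None,fx=3.5,fy=3.5,interpolation=2))
E
```

```text
t 11.0 shift [0.16 0.11 0.4 ] turn [-0.01 -0.01  0.02] F [ 0.   0.8 -1.9] gap 0.0631 q [ 0.22  0.65 -0.16  1.99  0.19  0.52 -1.64]
```

View pics/e_scene.png

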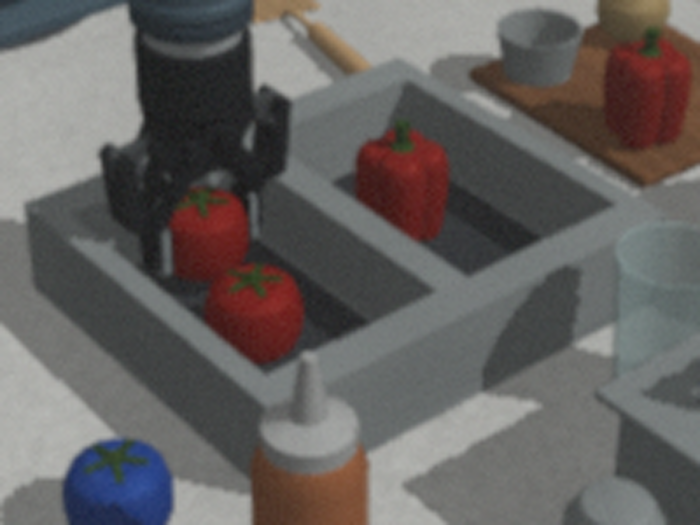

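Tomato_1 is held level above the tomato well's near end, clear of tomato_2 at (250,310). I lower it softly.

Emit:
{"fn": "apply_moves", "kwargs": {"steps": [[0.16,0.11,0.1,0,0,0,100],[0,0,0.1,0,0,0,100],[0,0,0.1,0,0,0,100],[0,0,0.05,0,0,0,100],[0,0,0,0,0,0,100]]}}

```text
time: 11.72
position: [0.5091, -0.1036, 0.0913]
eef_rot: [-3.136, -0.002, -1.57]
force: [0.4, 0.7, -1.4]
finger_gap: 0.063
```

```bash
python3 go.py .508 -.1025 .088 -90
```

```text
t 11.725 shift [-0.04  0.04  0.11] turn [-0.06 -0.02  0.01] F [ 0.4  0.7 -1.4] gap 0.063 q [ 0.23  0.66 -0.15  1.99  0.2   0.5  -1.63]
```

Emit:
{"fn": "apply_moves", "kwargs": {"steps": [[0,0,0.05,-0.05,0,0,100],[0,0,0.05,0,0,0,100],[0,0,0.03,0,0,0,100],[0,0,0,0,0,0,100],[0,0,0,0,0,0,100]]}}

```text
time: 12.35
position: [0.5093, -0.1035, 0.0875]
eef_rot: [-3.141, -0.002, -1.57]
force: [0.2, -1.0, 0.1]
finger_gap: 0.0627
```

```bash
python3 go.py .508 -.1025 .088 -90
```

```text
t 12.35 shift [-0.03  0.04 -0.02] turn [-0.01 -0.02  0.01] F [ 0.2 -1.   0.1] gap 0.0627 q [ 0.23  0.67 -0.15  1.99  0.2   0.5  -1.63]
```

Emit:
{"fn": "apply_moves", "kwargs": {"steps": [[0,0,0,0,0,0,50],[0,0,0,0,0,0,30],[0,0,0,0,0,0,15],[0,0,0,0,0,0,15],[0,0,-0.3,0,0,0,15]]}}

```text
time: 12.98
position: [0.5092, -0.1034, 0.0964]
eef_rot: [-3.141, -0.002, -1.57]
force: [0.0, -0.0, -0.2]
finger_gap: 0.0803
```

Emit:
{"fn": "apply_moves", "kwargs": {"steps": [[0,0,-0.6,0,0,0,15],[0,0,-0.8,0,0,0,15],[0,0,-1,0,0,0,15],[0,0,-1,0,0,0,0],[-0.5,0,-1,0,0,0,0]]}}

```text
time: 13.6
position: [0.5086, -0.0891, 0.2368]
eef_rot: [-3.14, -0.003, -1.572]
force: [1.1, 0.8, -0.2]
finger_gap: 0.0852
```

```bash
python3 go.py .565 .277 .18 -26;  python3 - <<'E'
from workcell import *
import cv2
n="scene";v0,v1,u0,u1=(150,300,180,380)
cv2.imwrite(f"pics/f_{n}.png",cv2.resize(capture(n)[v0:v1,u0:u1,::-1],None,fx=3.5,fy=3.5,interpolation=2))
E
```

```text
t 13.6 shift [-12.21  -1.86   1.86] turn [  0.    -0.04 -12.81] F [ 1.1  0.8 -0.2] gap 0.0852 q [ 0.26  0.41 -0.21  1.94  0.12  0.8  -1.6 ]
```

View pics/f_scene.png

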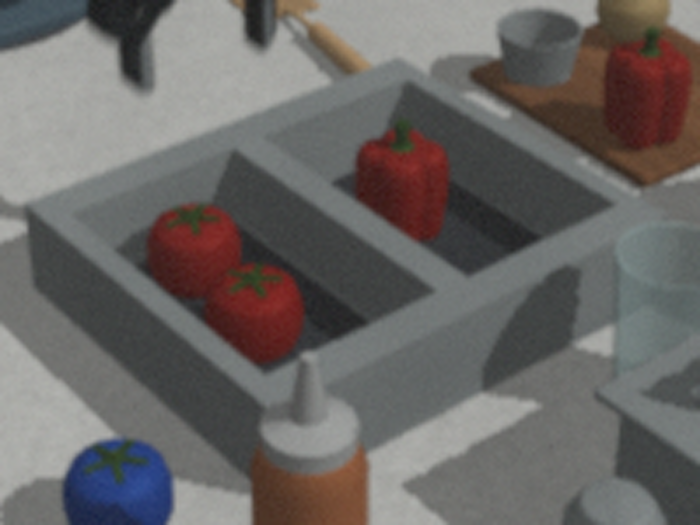

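Tomato_1 stands upright at (193,250) beside tomato_2 at (254,312). Next is the pepper.

Emit:
{"fn": "apply_moves", "kwargs": {"steps": [[-1,-0.15,0,0,0,0,0],[-1,-0.15,0,0,0,0,0],[-1,-0.15,0,0,0,0,0],[-1,-0.15,0,0,0,0,0],[-1,-0.15,0,0,0,0,0]]}}

```text
time: 14.28
position: [0.5346, 0.0658, 0.2486]
eef_rot: [-3.124, -0.004, -1.573]
force: [0.2, -0.2, -0.3]
finger_gap: 0.0856
```

Emit:
{"fn": "apply_moves", "kwargs": {"steps": [[-1,-0.15,0,0,0,0,0],[-1,-0.15,0,0,0,0,0],[-1,-0.15,0,0,0,0,0],[-1,-0.15,0,0,0,0,0],[-1,-0.15,0,0,0,0,0]]}}

```text
time: 14.9
position: [0.5577, 0.2206, 0.255]
eef_rot: [-3.118, -0.003, -1.573]
force: [1.3, 0.2, -0.1]
finger_gap: 0.0853
```

Emit:
{"fn": "apply_moves", "kwargs": {"steps": [[-0.8,-0.15,0,0,0,-1,0],[-0.7,-0.15,0,0,0,-1,0],[0,0,0,0,0,-1,0],[0,0,0,0,0,-1,0],[0,0,0,0,0,-1,0]]}}

```text
time: 15.52
position: [0.5639, 0.2714, 0.2615]
eef_rot: [-3.116, -0.012, -1.117]
force: [-0.5, -0.1, 0.5]
finger_gap: 0.0852
```

Emit:
{"fn": "apply_moves", "kwargs": {"steps": [[0,0,0,0,0,-1,0],[0,0,0,0,0,-1,0],[0,0,0,0,0,-1,0],[0,0,0,0,0,-1,0],[0,0,0,0,0,-1,0]]}}

```text
time: 16.15
position: [0.5635, 0.2707, 0.2679]
eef_rot: [-3.121, -0.025, -0.665]
force: [-0.9, -0.4, -0.1]
finger_gap: 0.0856
```

```bash
python3 go.py .565 .277 .18 -21
```

```text
t 16.15 shift [-0.16 -0.13  2.93] turn [-0.19 -0.32 -3.42] F [-0.9 -0.4 -0.1] gap 0.0856 q [-0.19  0.57 -0.48  1.64  0.32  0.98 -1.44]
```

Emit:
{"fn": "apply_moves", "kwargs": {"steps": [[-0.16,-0.13,0,-0.19,-0.32,-0.9,0],[0,0,0.2,0,0,-0.9,0],[0,0,0.6,0,0,-0.9,0],[0,0,0.6,0,0,-0.7,0],[0,0,0.6,0,0,0,0]]}}

```text
time: 16.77
position: [0.5635, 0.2767, 0.214]
eef_rot: [-3.134, -0.006, -0.359]
force: [-0.0, 0.0, 0.1]
finger_gap: 0.0854
```

```bash
python3 go.py .565 .277 .18 -21;python3 - <<'E'
from workcell import *
import cv2
n="scene";v0,v1,u0,u1=(80,230,300,460)
cv2.imwrite(f"pics/g_{n}.png",cv2.resize(capture(n)[v0:v1,u0:u1,::-1],None,fx=4,fy=4,interpolation=2))
E
```

```text
t 16.775 shift [ 0.04 -0.02  1.13] turn [-0.09 -0.06  0.09] F [-0.   0.   0.1] gap 0.0854 q [-0.16  0.66 -0.53  1.65  0.4   0.93 -1.19]
```

View pics/g_scene.png

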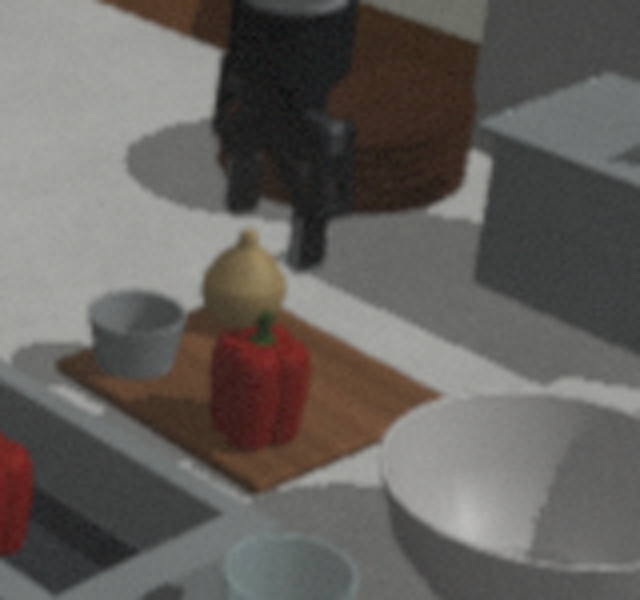

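Emit:
{"fn": "apply_moves", "kwargs": {"steps": [[0.04,-0.02,0.5,-0.09,-0.06,0.5,0],[0,0,0.7,0,0,0,0],[0,0,0.6,0,0,0,0],[0,0,0.5,0,0,0,0],[0,0,0.2,0,0,0,0]]}}

```text
time: 17.45
position: [0.5637, 0.2758, 0.1334]
eef_rot: [3.138, 0.001, -0.406]
force: [-0.9, -0.4, 0.8]
finger_gap: 0.0855
```

```bash
python3 go.py .565 .277 .110 -23;python3 - <<'E'
from workcell import *
import cv2
n="scene";v0,v1,u0,u1=(80,230,300,460)
cv2.imwrite(f"pics/i_{n}.png",cv2.resize(capture(n)[v0:v1,u0:u1,::-1],None,fx=4,fy=4,interpolation=2))
E
```

```text
t 17.45 shift [ 0.03 -0.06  0.78] turn [ 0.04  0.01 -0.05] F [-0.9 -0.4  0.8] gap 0.0855 q [-0.2   0.77 -0.47  1.68  0.45  0.81 -1.28]
```

View pics/i_scene.png

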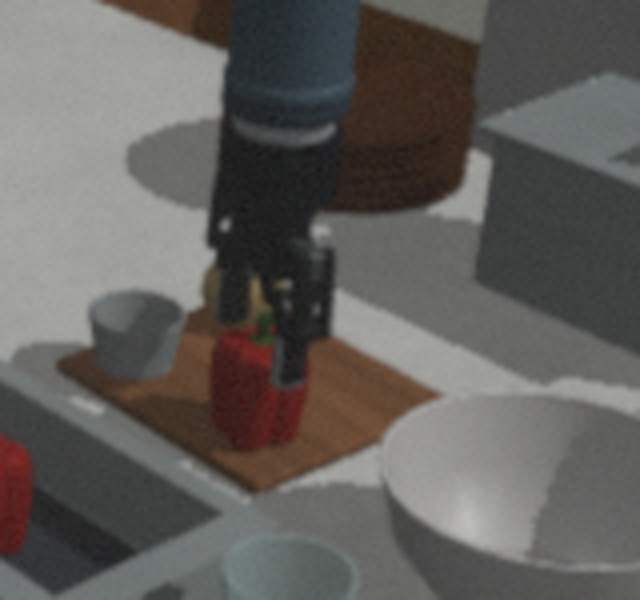

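Emit:
{"fn": "apply_moves", "kwargs": {"steps": [[0.03,-0.06,0.3,0.04,0,0,0],[0,0,0.3,0,0,0,0],[0,0,0.15,0,0,0,0],[0,0,0,0,0,0,0],[0,0,0,0,0,0,30]]}}

```text
time: 18.12
position: [0.5659, 0.2776, 0.11]
eef_rot: [-3.14, 0.0, -0.406]
force: [0.1, -0.3, 0.1]
finger_gap: 0.0755
```

```bash
python3 go.py .565 .277 .110 -23
```

```text
t 18.125 shift [-0.02  0.03  0.  ] turn [-0.02  0.   -0.05] F [ 0.1 -0.3  0.1] gap 0.0755 q [-0.21  0.8  -0.45  1.68  0.47  0.77 -1.29]
```

Emit:
{"fn": "apply_moves", "kwargs": {"steps": [[0,0,0,0,0,0,50],[0,0,0,0,0,0,65],[0,0,0,0,0,0,80],[0,0,0,0,0,0,100],[0,0,0,0,0,0,100]], "force": 20}}

```text
time: 18.75
position: [0.5662, 0.2777, 0.1107]
eef_rot: [-3.139, -0.0, -0.406]
force: [0.1, -0.4, 0.5]
finger_gap: 0.0631
```

```bash
python3 go.py .565 .277 .110 -23
```

```text
t 18.75 shift [-0.03  0.04  0.02] turn [-0.03 -0.   -0.05] F [ 0.1 -0.4  0.5] gap 0.0631 q [-0.21  0.8  -0.45  1.68  0.47  0.77 -1.29]
```

Emit:
{"fn": "apply_moves", "kwargs": {"steps": [[0,0,-0.3,0,0,0,100],[0,0,-0.6,0,0,0,100],[0,0,-0.8,0,0,0,100],[0,0,-1,0,0,0,100],[0,0,-1,0,0,0,100]]}}

```text
time: 19.38
position: [0.565, 0.277, 0.2267]
eef_rot: [-3.141, 0.002, -0.405]
force: [0.9, -0.4, -2.0]
finger_gap: 0.0632
```

Emit:
{"fn": "apply_moves", "kwargs": {"steps": [[0,0,-0.8,0,0,0.5,100],[0,0,-0.3,0,0,0.9,100],[0,0,0,0,0,1,100],[0,0,0,0,0,1,100],[0,0,0,0,0,1,100]]}}

```text
time: 20.0
position: [0.566, 0.2785, 0.2716]
eef_rot: [-3.131, -0.001, -0.8]
force: [0.4, -1.1, -1.1]
finger_gap: 0.0631
```

Emit:
{"fn": "apply_moves", "kwargs": {"steps": [[0,0,0,0,0,1,100],[0,0,0,0,0,1,100],[0,0,0,0,0,1,100],[0,0,0,0,0,1,100],[0,0,0,0,0,1,100]]}}

```text
time: 20.62
position: [0.5651, 0.2795, 0.2788]
eef_rot: [-3.126, 0.006, -1.249]
force: [0.4, 0.3, -1.6]
finger_gap: 0.0635
```

```bash
python3 go.py .630 .0575 .20 -90
```

```text
t 20.625 shift [7.72 0.33 2.57] turn [-0.16  0.1   3.68] F [ 0.4  0.3 -1.6] gap 0.0635 q [-0.28  0.55 -0.36  1.61  0.22  1.   -1.95]
```

Emit:
{"fn": "apply_moves", "kwargs": {"steps": [[0,0,0,-0.16,0.1,0.95,100],[0.2,0,0,0,0,0.95,100],[0.4,-0.1,0.1,0,0,0.9,100],[0.6,-0.2,0.1,0,0,0.85,100],[0.8,-0.3,0.1,0,0,0,100]]}}

```text
time: 21.25
position: [0.5865, 0.2227, 0.2762]
eef_rot: [-3.136, 0.004, -1.575]
force: [-0.5, -0.8, -1.3]
finger_gap: 0.063
```

Emit:
{"fn": "apply_moves", "kwargs": {"steps": [[1,-0.3,0.2,0,0,0,100],[1,-0.3,0.2,0,0,0,100],[1,-0.3,0.2,0,0,0,100],[0.9,-0.3,0.2,0,0,0,100],[0.7,-0.2,0.1,0,0,0,100]]}}

```text
time: 21.88
position: [0.6301, 0.0757, 0.2515]
eef_rot: [-3.133, 0.004, -1.582]
force: [1.0, 0.6, -1.8]
finger_gap: 0.0632
```

```bash
python3 go.py .630 .0575 .20 -90
```

```text
t 21.875 shift [0.61 0.01 1.71] turn [-0.1   0.05 -0.13] F [ 1.   0.6 -1.8] gap 0.0632 q [-0.02  0.58 -0.24  1.62  0.16  0.95 -1.9 ]
```

Emit:
{"fn": "apply_moves", "kwargs": {"steps": [[0.4,0,0.3,-0.1,0.05,-0.13,100],[0.2,0,0.5,0,0,0,100],[0,0,0.5,0,0,0,100],[0,0,0.3,0,0,0,100],[0,0,0,0,0,0,100]]}}

```text
time: 22.5
position: [0.6289, 0.058, 0.1996]
eef_rot: [3.139, 0.001, -1.569]
force: [-0.6, 0.3, -0.5]
finger_gap: 0.063
```

```bash
python3 go.py .630 .0575 .1087 -90;python3 - <<'E'
from workcell import *
import cv2
n="scene";v0,v1,u0,u1=(110,270,200,400)
cv2.imwrite(f"pics/j_{n}.png",cv2.resize(capture(n)[v0:v1,u0:u1,::-1],None,fx=3.5,fy=3.5,interpolation=2))
E
```

```text
t 22.5 shift [ 0.02 -0.05  3.03] turn [0.03 0.01 0.02] F [-0.6  0.3 -0.5] gap 0.063 q [ 0.    0.64 -0.23  1.65  0.18  0.87 -1.87]
```

View pics/j_scene.png

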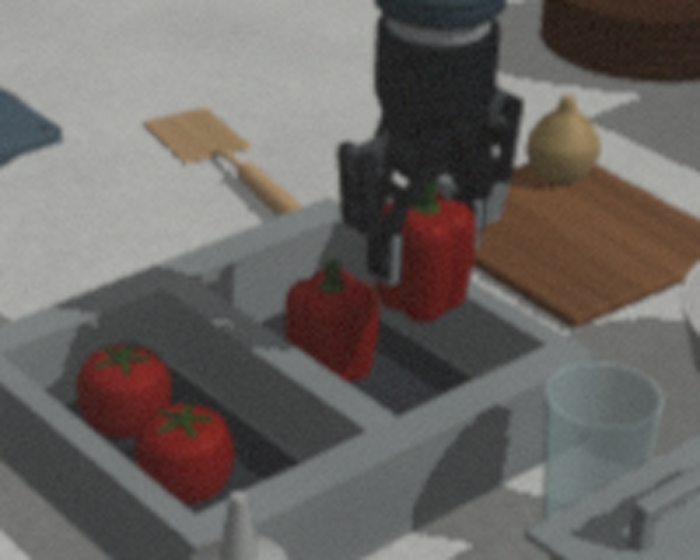

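The pepper hangs upright above the free +x end of the pepper well, at about (437,260), clear of pepper_2. I lower it.

Emit:
{"fn": "apply_moves", "kwargs": {"steps": [[0.02,-0.05,0.4,0,0,0,100],[0,0,0.7,0,0,0,100],[0,0,0.7,0,0,0,100],[0,0,0.5,0,0,0,100],[0,0,0.2,0,0,0,100]]}}

```text
time: 23.18
position: [0.6324, 0.059, 0.1232]
eef_rot: [-3.139, 0.002, -1.568]
force: [-0.3, 0.8, -0.9]
finger_gap: 0.0629
```

```bash
python3 go.py .630 .0575 .1087 -90
```

```text
t 23.175 shift [0.05 0.08 0.48] turn [-0.03  0.03  0.03] F [-0.3  0.8 -0.9] gap 0.0629 q [-0.02  0.75 -0.21  1.68  0.21  0.74 -1.9 ]
```

Emit:
{"fn": "apply_moves", "kwargs": {"steps": [[0.05,0.08,0.1,0,0,0,100],[0,0,0.1,0,0,0,100],[0,0,0.1,0,0,0,100],[0,0,0.05,0,0,0,100],[0,0,0,0,0,0,100]]}}

```text
time: 23.8
position: [0.6309, 0.0575, 0.1134]
eef_rot: [-3.137, 0.003, -1.568]
force: [0.5, -1.0, -1.6]
finger_gap: 0.0633
```

```bash
python3 go.py .630 .0575 .1087 -90
```

```text
t 23.8 shift [0.   0.03 0.16] turn [-0.06  0.03  0.03] F [ 0.5 -1.  -1.6] gap 0.0633 q [-0.02  0.76 -0.21  1.68  0.21  0.72 -1.9 ]
```

Emit:
{"fn": "apply_moves", "kwargs": {"steps": [[0,0,0.05,-0.05,0.03,0,100],[0,0,0.05,0,0,0,100],[0,0,0.05,0,0,0,100],[0,0,0.03,0,0,0,100],[0,0,0,0,0,0,100]]}}

```text
time: 24.42
position: [0.6315, 0.0577, 0.1088]
eef_rot: [-3.14, -0.0, -1.568]
force: [-0.3, -0.2, -1.5]
finger_gap: 0.0632
```

```bash
python3 go.py .630 .0575 .1087 -90
```

```text
t 24.425 shift [0.01 0.05 0.  ] turn [-0.02 -0.    0.03] F [-0.3 -0.2 -1.5] gap 0.0632 q [-0.02  0.77 -0.2   1.68  0.22  0.71 -1.9 ]
```

Not clearly touching yet; I nudge a little further.

Emit:
{"fn": "apply_moves", "kwargs": {"steps": [[0,0,0.05,0,0,0,100],[0,0,0.04,0,0,0,100],[0,0,0,0,0,0,100],[0,0,0,0,0,0,100],[0,0,0,0,0,0,100]]}}

```text
time: 25.05
position: [0.6322, 0.0578, 0.1087]
eef_rot: [-3.139, -0.0, -1.568]
force: [-1.2, -1.8, 1.3]
finger_gap: 0.0631
```

```bash
python3 go.py .630 .0575 .1087 -90;python3 - <<'E'
from workcell import *
import cv2
n="scene";v0,v1,u0,u1=(110,270,200,400)
cv2.imwrite(f"pics/k_{n}.png",cv2.resize(capture(n)[v0:v1,u0:u1,::-1],None,fx=3.5,fy=3.5,interpolation=2))
E
```

```text
t 25.05 shift [ 0.01  0.07 -0.  ] turn [-0.03 -0.    0.03] F [-1.2 -1.8  1.3] gap 0.0631 q [-0.02  0.77 -0.2   1.68  0.22  0.71 -1.9 ]
```

View pics/k_scene.png

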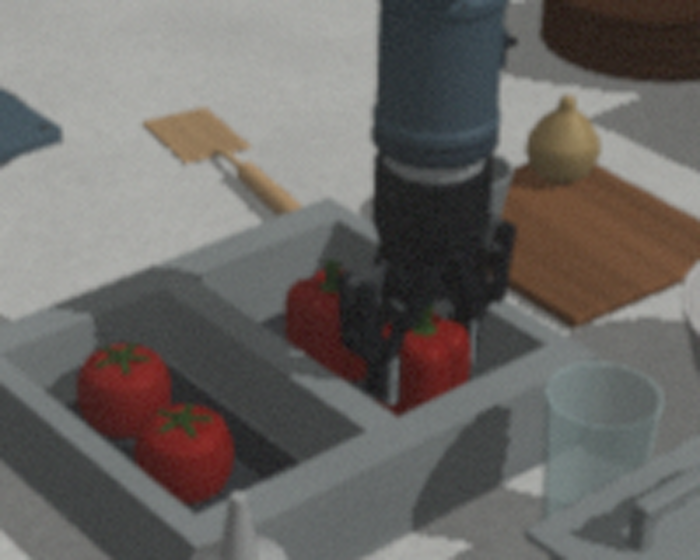

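Emit:
{"fn": "apply_moves", "kwargs": {"steps": [[0,0,0,0,0,0,50],[0,0,0,0,0,0,30],[0,0,0,0,0,0,15],[0,0,0,0,0,0,15],[0,0,-0.3,0,0,0,15]]}}

```text
time: 25.72
position: [0.6318, 0.0577, 0.1173]
eef_rot: [-3.14, -0.001, -1.568]
force: [0.7, -0.3, -0.5]
finger_gap: 0.0802
```

Emit:
{"fn": "apply_moves", "kwargs": {"steps": [[0,0,-0.6,0,0,0,15],[0,0,-0.8,0,0,0,15],[0,0,-1,0,0,0,15],[0,0,-1,0,0,0,0],[0.5,0,-1,0,0,0,0]]}}

```text
time: 26.35
position: [0.6314, 0.0444, 0.2581]
eef_rot: [-3.138, 0.001, -1.566]
force: [0.4, -0.7, -0.5]
finger_gap: 0.0854
```

Emit:
{"fn": "apply_moves", "kwargs": {"steps": [[1,0.3,0,0,0,0.6,0],[1,0.3,0,0,0,0.6,0],[1,0.3,0,0,0,0.6,0],[1,0.3,0,0,0,0.6,0],[1,0.3,0,0,0,0.6,0]]}}

```text
time: 26.98
position: [0.5734, -0.1019, 0.2689]
eef_rot: [-3.124, 0.007, -1.832]
force: [-0.1, -0.1, -0.3]
finger_gap: 0.0855
```

```bash
python3 go.py .472 -.3835 .20 -105.1;python3 - <<'E'
from h import *
for n in("scene","top"):
    i=capture(n);cv2.imwrite(f"pics/l_{n}.png",i[:,:,::-1])
    o=outline_of("lid",n)
    for k in o: print(n,k["score"],k["at"])
    np.save(f"lid2_{n}.npy",o[0]["pixels"])
E
```

```text
t 26.975 shift [9.96 0.88 2.21] turn [-0.21  0.08  0.02] F [-0.1 -0.1 -0.3] gap 0.0855 q [ 0.23  0.46 -0.17  1.76  0.09  0.91 -1.81]
scene 0.59 [121.7, 277.1]
top 0.83 [445.2, 228.8]
```

View pics/l_scene.png

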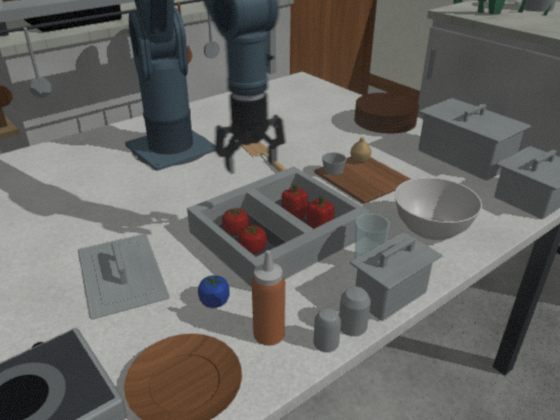

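View pics/l_top.png

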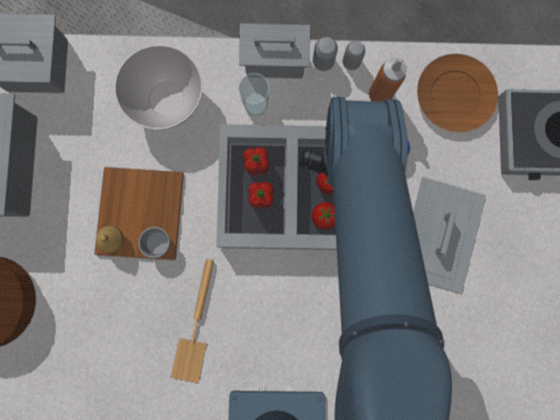

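Both vegetables stand in their wells. In the top view the peppers are at (256,160) and (261,195), the tomatoes at (326,182) and (325,216). Next I check the lid pose with an overlay.

Run:
```python
from h import *
X=(.472,-.3835,-.265)
for n,(u0,u1,v0,v1),f in(("top",(385,505,165,305),4),("scene",(60,190,215,325),5)):
    i=cv2.imread(f"pics/{n}0.png")[v0:v1,u0:u1];i=cv2.resize(i,None,fx=f,fy=f,interpolation=2)
    for a,b,z in((.244,.158,.005),(.1,.014,.052)):
        r=np.array([[sx*a/2,sy*b/2,z] for sx,sy in((1,1),(1,-1),(-1,-1),(-1,1))])
        q=(proj(place(r,X[0],X[1],0,X[2]),n)-[u0,v0]+.5)*f
        cv2.polylines(i,[np.int32(q)],True,(0,255,0),1)
    cv2.imwrite(f"pics/lid_{n}.png",i)
```

```text
(no output)
```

View pics/lid_top.png

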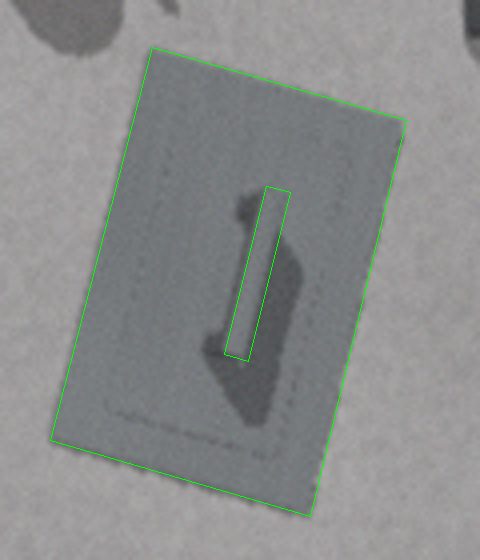

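View pics/lid_scene.png

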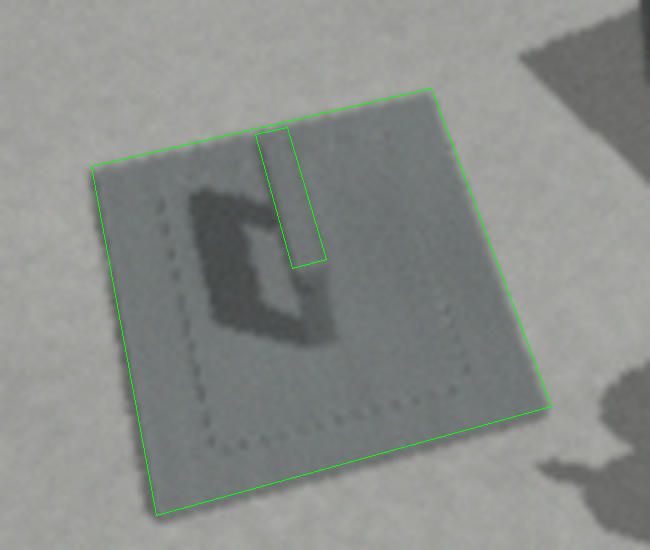

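Emit:
{"fn": "apply_moves", "kwargs": {"steps": [[1,0.1,0,-0.2,0.08,0,0],[1,0.1,0,0,0,0,0],[1,0.1,0,0,0,0,0],[1,0.1,0,0,0,0,0],[1,0.1,0,0,0,0,0]]}}

```text
time: 27.8
position: [0.5264, -0.2351, 0.2714]
eef_rot: [-3.136, 0.007, -1.811]
force: [-0.5, 0.7, -1.0]
finger_gap: 0.0858
```

Emit:
{"fn": "apply_moves", "kwargs": {"steps": [[1,0.1,0.2,0,0,0,0],[1,0.1,0.3,0,0,0,0],[1,0.1,0.3,0,0,0,0],[0.7,0,0.3,0,0,0,0],[0.4,0,0.3,0,0,0,0]]}}

```text
time: 28.42
position: [0.4941, -0.3514, 0.2306]
eef_rot: [-3.128, 0.009, -1.8]
force: [-0.2, 0.7, -0.7]
finger_gap: 0.0851
```

```bash
python3 go.py .472 -.3835 .130 -105.2
```

```text
t 28.425 shift [1.24 0.52 3.34] turn [-0.15  0.11  0.41] F [-0.2  0.7 -0.7] gap 0.0851 q [ 0.64  0.55 -0.12  1.72  0.06  0.87 -1.31]
```

Emit:
{"fn": "apply_moves", "kwargs": {"steps": [[0.6,0.3,0.4,-0.15,0.11,0.4,0],[0.5,0.2,0.6,0,0,0,0],[0.15,0,0.6,0,0,0,0],[0,0,0.6,0,0,0,0],[0,0,0,0,0,0,0]]}}

```text
time: 29.05
position: [0.4693, -0.3835, 0.1579]
eef_rot: [3.138, 0.002, -1.835]
force: [-0.1, -0.7, 0.5]
finger_gap: 0.0855
```

```bash
python3 go.py .472 -.3835 .099 -105.2
```

```text
t 29.05 shift [-0.02 -0.1   1.96] turn [0.04 0.02 0.01] F [-0.1 -0.7  0.5] gap 0.0855 q [ 0.68  0.65 -0.09  1.75  0.08  0.75 -1.29]
```

Emit:
{"fn": "apply_moves", "kwargs": {"steps": [[0,-0.1,0.5,0,0,0,30],[0,0,0.6,0,0,0,60],[0,0,0.5,0,0,0,90],[0,0,0.3,0,0,0,110],[0,0,0,0,0,0,110]]}}

```text
time: 29.68
position: [0.4735, -0.383, 0.0971]
eef_rot: [3.139, 0.003, -1.833]
force: [0.1, 0.1, 0.7]
finger_gap: 0.0487
```

```bash
python3 go.py .472 -.3835 .099 -105.2;python3 - <<'E'
from workcell import *
import cv2
n="scene";v0,v1,u0,u1=(180,330,50,210)
cv2.imwrite(f"pics/m_{n}.png",cv2.resize(capture(n)[v0:v1,u0:u1,::-1],None,fx=4,fy=4,interpolation=2))
E
```

```text
t 29.675 shift [ 0.03  0.05 -0.06] turn [0.03 0.03 0.04] F [0.1 0.1 0.7] gap 0.0487 q [ 0.67  0.75 -0.08  1.75  0.09  0.65 -1.3 ]
```

View pics/m_scene.png

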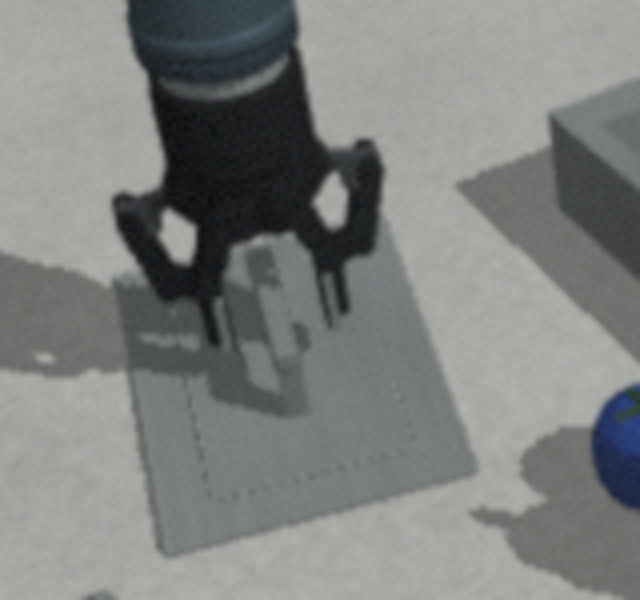

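Emit:
{"fn": "apply_moves", "kwargs": {"steps": [[0.03,0.05,-0.06,0,0,0.04,160],[0,0,0,0,0,0,190],[0,0,0,0,0,0,210],[0,0,0,0,0,0,255],[0,0,0,0,0,0,255]], "force": 60}}

```text
time: 30.35
position: [0.4726, -0.3846, 0.1013]
eef_rot: [-3.141, 0.001, -1.837]
force: [0.2, 0.2, -2.4]
finger_gap: 0.0131
```

```bash
python3 go.py .472 -.3835 .099 -105.2
```

```text
t 30.35 shift [-0.03  0.03  0.08] turn [-0.01  0.01 -0.01] F [ 0.2  0.2 -2.4] gap 0.0131 q [ 0.67  0.74 -0.08  1.75  0.09  0.65 -1.3 ]
```

Emit:
{"fn": "apply_moves", "kwargs": {"steps": [[0,0,-0.2,0,0,0,255],[0,0,-0.5,0,0,0,255],[0,0,-0.8,0,0,0,255],[0,0,-1,0,0,0,255],[0,0,-1,0,0,0,255]]}}

```text
time: 30.98
position: [0.4702, -0.3828, 0.2081]
eef_rot: [3.134, 0.004, -1.836]
force: [-0.4, -1.5, -5.2]
finger_gap: 0.0129
```

```bash
python3 go.py .570 -.1025 .2113 -90;python3 - <<'E'
from workcell import *
import cv2
n="scene";v0,v1,u0,u1=(130,330,50,310)
cv2.imwrite(f"pics/n_{n}.png",cv2.resize(capture(n)[v0:v1,u0:u1,::-1],None,fx=3,fy=3,interpolation=2))
print(get_state()["moment"])
E
```

```text
t 30.975 shift [-9.89 -0.76 -0.07] turn [ 0.07  0.06 -3.04] F [-0.4 -1.5 -5.2] gap 0.0129 q [ 0.68  0.58 -0.1   1.72  0.07  0.85 -1.28]
[-0.16167509 -0.31338268  0.04286519]
```

View pics/n_scene.png

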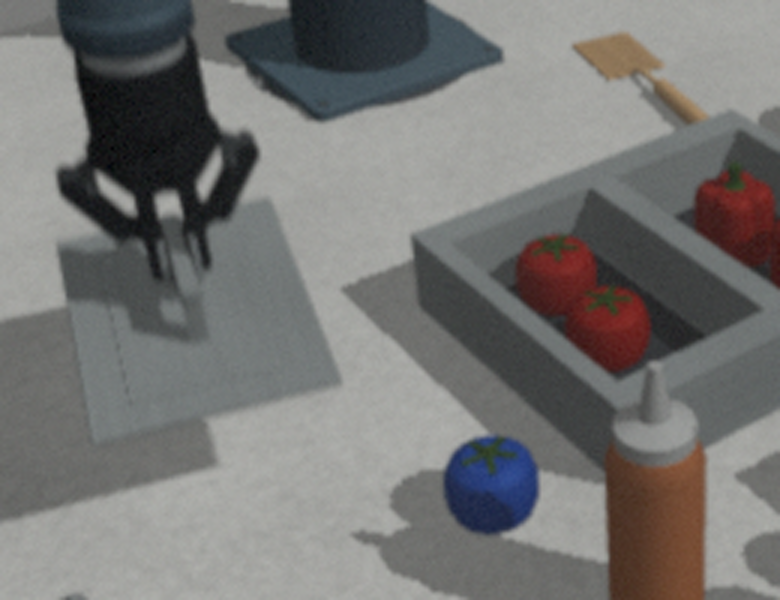

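Emit:
{"fn": "apply_moves", "kwargs": {"steps": [[-0.1,0,-0.4,0.07,0.06,-0.5,255],[-0.3,0,-0.4,0,0,-0.8,255],[-0.5,-0.1,-0.2,0,0,-0.9,255],[-0.7,-0.2,0,0,0,-0.8,255],[-0.8,-0.25,0,0,0,0,255]]}}

```text
time: 31.65
position: [0.493, -0.3113, 0.2426]
eef_rot: [-3.14, -0.005, -1.561]
force: [0.5, -0.4, -4.0]
finger_gap: 0.0131
```

```bash
python3 go.py .570 -.1025 .2113 -90
```

```text
t 31.65 shift [-6.94 -2.63  1.01] turn [-0.02 -0.06  0.11] F [ 0.5 -0.4 -4. ] gap 0.0131 q [ 0.62  0.5  -0.18  1.77  0.12  0.88 -1.17]
```

Emit:
{"fn": "apply_moves", "kwargs": {"steps": [[-0.9,-0.35,0,0,0,0.1,255],[-1,-0.4,0,0,0,0,255],[-1,-0.4,0,0,0,0,255],[-1,-0.4,0,0,0,0,255],[-0.9,-0.35,0,0,0,0,255]]}}

```text
time: 32.28
position: [0.5487, -0.156, 0.2384]
eef_rot: [3.138, -0.001, -1.557]
force: [0.6, -0.4, -4.5]
finger_gap: 0.0128
```

Emit:
{"fn": "apply_moves", "kwargs": {"steps": [[-0.8,-0.3,0,0,0,0,255],[-0.6,-0.2,0,0,0,0,255],[-0.4,-0.1,0,0,0,0,255],[0,0,0,0,0,0,255],[0,0,0,0,0,0,255]]}}

```text
time: 32.9
position: [0.5651, -0.0951, 0.2362]
eef_rot: [3.134, 0.0, -1.547]
force: [0.6, -0.8, -4.2]
finger_gap: 0.013
```

```bash
python3 go.py .570 -.1025 .1813 -90;python3 - <<'E'
from workcell import *
import cv2
n="scene"
cv2.imwrite(f"pics/o_{n}.png",capture(n)[:,:,::-1])
print(get_state()["moment"])
E
```

```text
t 32.9 shift [ 0.25 -0.17  1.83] turn [ 0.08 -0.    0.27] F [ 0.6 -0.8 -4.2] gap 0.013 q [ 0.26  0.5  -0.23  1.79  0.14  0.87 -1.58]
[-0.00303127 -0.00706556 -0.0335116 ]
```

View pics/o_scene.png

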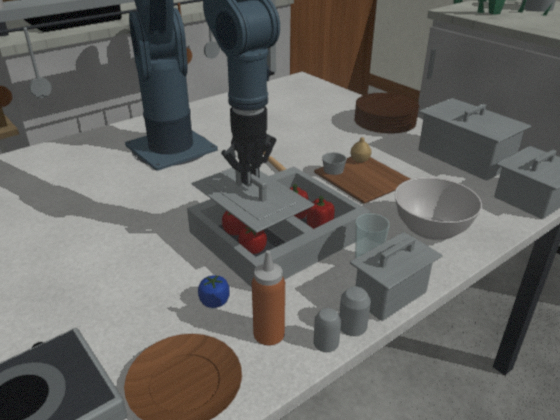

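Emit:
{"fn": "apply_moves", "kwargs": {"steps": [[0.25,-0.17,0,0.08,0,0.27,255],[0,0,0.4,0,0,0,255],[0,0,0.5,0,0,0,255],[0,0,0.5,0,0,0,255],[0,0,0.2,0,0,0,255]]}}

```text
time: 33.58
position: [0.5699, -0.1056, 0.1843]
eef_rot: [3.141, -0.001, -1.576]
force: [0.3, -0.4, -3.9]
finger_gap: 0.0128
```

```bash
python3 go.py .570 -.1025 .1713 -90
```

```text
t 33.575 shift [-0.11 -0.    0.43] turn [ 0.01 -0.01 -0.06] F [ 0.3 -0.4 -3.9] gap 0.0128 q [ 0.26  0.58 -0.2   1.81  0.16  0.77 -1.61]
```

Now I measure where the lid really hangs before the last centimetre.

Emit:
{"fn": "apply_moves", "kwargs": {"steps": [[-0.1,0,0.05,0,0,-0.06,255],[0,0,0.05,0,0,0,255],[0,0,0,0,0,0,255],[0,0,0,0,0,0,255],[0,0,0,0,0,0,255]]}}

```text
time: 34.2
position: [0.5705, -0.102, 0.1815]
eef_rot: [-3.142, -0.001, -1.57]
force: [-0.2, -0.4, -5.1]
finger_gap: 0.0129
```

```bash
cat > lidov.py <<'E'
from h import *
import sys
tag=sys.argv[1];z=float(sys.argv[2]);X=[float(v) for v in sys.argv[3:6]]
for n,(u0,u1,v0,v1),f in(("top",(205,400,100,270),4),("scene",(170,370,150,290),4)):
    im=capture(n)
    i=im[v0:v1,u0:u1,::-1].copy();i=cv2.resize(i,None,fx=f,fy=f,interpolation=2)
    for a,b,zz in((.244,.158,.005+z),):
        r=np.array([[sx*a/2,sy*b/2,zz] for sx,sy in((1,1),(1,-1),(-1,-1),(-1,1))])
        q=(proj(place(r,X[0],X[1],0,X[2]),n)-[u0,v0]+.5)*f
        cv2.polylines(i,[np.int32(q)],True,(0,255,0),1)
    cv2.imwrite(f"pics/{tag}_{n}.png",i)
E
python3 go.py .570 -.1025 .1713 -90; python3 lidov.py p .081 .57 -.1025 0
```

```text
t 34.2 shift [0.02 0.02 0.34] turn [-0.   -0.01  0.01] F [-0.2 -0.4 -5.1] gap 0.0129 q [ 0.25  0.59 -0.2   1.81  0.16  0.76 -1.61]
```

View pics/p_scene.png

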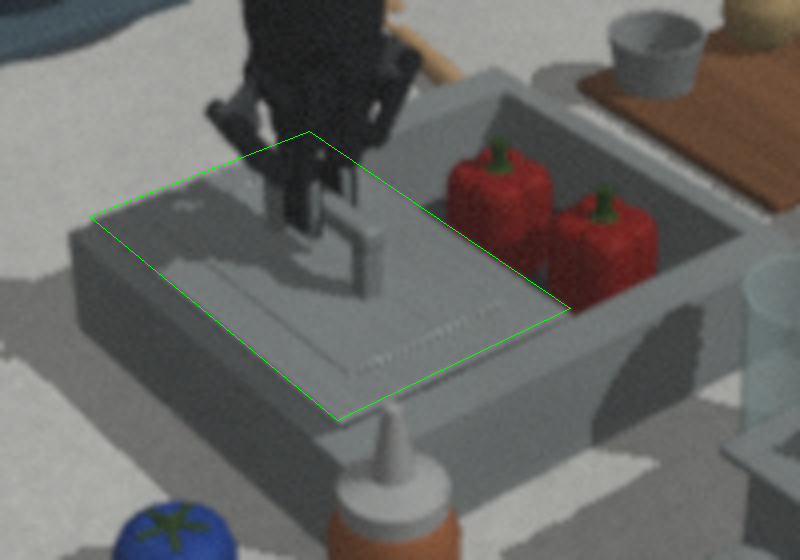

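View pics/p_top.png

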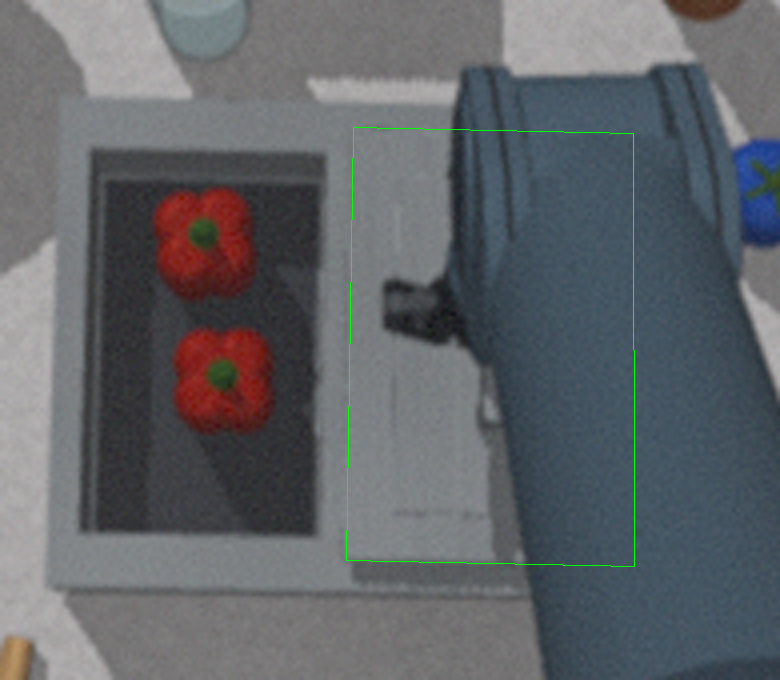

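The lid outline coincides with the target pose in both views, hanging level about 10 mm above the rim. I lower it gently.

Emit:
{"fn": "apply_moves", "kwargs": {"steps": [[0,0,0.08,0,0,0,255],[0,0,0.08,0,0,0,255],[0,0,0.08,0,0,0,255],[0,0,0.03,0,0,0,255],[0,0,0,0,0,0,255]]}}

```text
time: 34.92
position: [0.5703, -0.102, 0.1726]
eef_rot: [3.141, -0.001, -1.57]
force: [0.6, 0.2, -4.7]
finger_gap: 0.0127
```

```bash
python3 go.py .570 -.1025 .1713 -90
```

```text
t 34.925 shift [0.02 0.01 0.04] turn [ 0.   -0.01  0.01] F [ 0.6  0.2 -4.7] gap 0.0127 q [ 0.25  0.6  -0.2   1.81  0.17  0.75 -1.61]
```

Emit:
{"fn": "apply_moves", "kwargs": {"steps": [[0,0,0.03,0,0,0,255],[0,0,0.03,0,0,0,255],[0,0,0.03,0,0,0,255],[0,0,0,0,0,0,255],[0,0,0,0,0,0,255]]}}

```text
time: 35.55
position: [0.5706, -0.1021, 0.1713]
eef_rot: [-3.141, -0.001, -1.57]
force: [-0.1, -0.8, -4.9]
finger_gap: 0.0123
```

```bash
python3 go.py .570 -.1025 .1713 -90
```

```text
t 35.55 shift [ 0.01  0.02 -0.  ] turn [-0.   -0.01  0.01] F [-0.1 -0.8 -4.9] gap 0.0123 q [ 0.25  0.6  -0.2   1.81  0.17  0.74 -1.61]
```

Emit:
{"fn": "apply_moves", "kwargs": {"steps": [[0,0,0.04,0,0,0,255],[0,0,0.04,0,0,0,255],[0,0,0,0,0,0,255],[0,0,0,0,0,0,255],[0,0,0,0,0,0,255]]}}

```text
time: 36.17
position: [0.5707, -0.1021, 0.1713]
eef_rot: [-3.141, -0.002, -1.57]
force: [-1.9, 1.1, 1.2]
finger_gap: 0.0131
```

```bash
python3 go.py .570 -.1025 .1713 -90
```

```text
t 36.175 shift [ 0.01  0.02 -0.  ] turn [-0.   -0.02  0.01] F [-1.9  1.1  1.2] gap 0.0131 q [ 0.25  0.6  -0.2   1.81  0.17  0.74 -1.61]
```

Emit:
{"fn": "apply_moves", "kwargs": {"steps": [[0,0,0,0,0,0,255],[0,0,0,0,0,0,200],[0,0,0,0,0,0,170],[0,0,0,0,0,0,130],[0,0,0,0,0,0,110]], "force": 20}}

```text
time: 36.8
position: [0.5721, -0.1022, 0.1719]
eef_rot: [-3.138, -0.002, -1.57]
force: [-0.1, 0.1, 0.5]
finger_gap: 0.0487
```

Emit:
{"fn": "apply_moves", "kwargs": {"steps": [[0,0,-0.3,0,0,0,80],[0,0,-0.8,0,0,0,60],[0,0,-1,0,0,0,60],[0,0,-1,0,0,0,60],[0,0,-0.8,0,0,0,60]]}}

```text
time: 37.42
position: [0.5709, -0.1018, 0.293]
eef_rot: [-3.141, -0.001, -1.57]
force: [0.5, -0.3, 0.8]
finger_gap: 0.0654
```

Emit:
{"fn": "apply_moves", "kwargs": {"steps": [[1,0.8,0,0,0,0,60],[1,0.8,0,0,0,0,60],[1,0.8,0,0,0,0,60],[1,0.8,0,0,0,0,60],[1,0.6,0,0,0,0,60]]}}

```text
time: 38.05
position: [0.4576, -0.2532, 0.2991]
eef_rot: [-3.13, -0.002, -1.563]
force: [0.9, 0.1, 0.2]
finger_gap: 0.065
```

Emit:
{"fn": "apply_moves", "kwargs": {"steps": [[1,0,0,0,0,0,60],[1,0,0,0,0,0,60],[1,0,0,0,0,0,60],[1,0,0,0,0,0,60],[0,0,0,0,0,0,60]]}}

```text
time: 38.67
position: [0.4559, -0.3801, 0.3033]
eef_rot: [-3.127, -0.006, -1.568]
force: [-0.4, 0.1, -0.3]
finger_gap: 0.0655
```

```bash
python3 go.py .570 -.1025 .1713 -90; python3 lidov.py r .07 .57 -.1025 0
```

```text
t 38.675 shift [-9.27 -3.77  4.4 ] turn [-0.16 -0.07  0.03] F [-0.4  0.1 -0.3] gap 0.0655 q [ 0.72  0.44 -0.13  1.7   0.06  0.99 -1.  ]
```

View pics/r_scene.png

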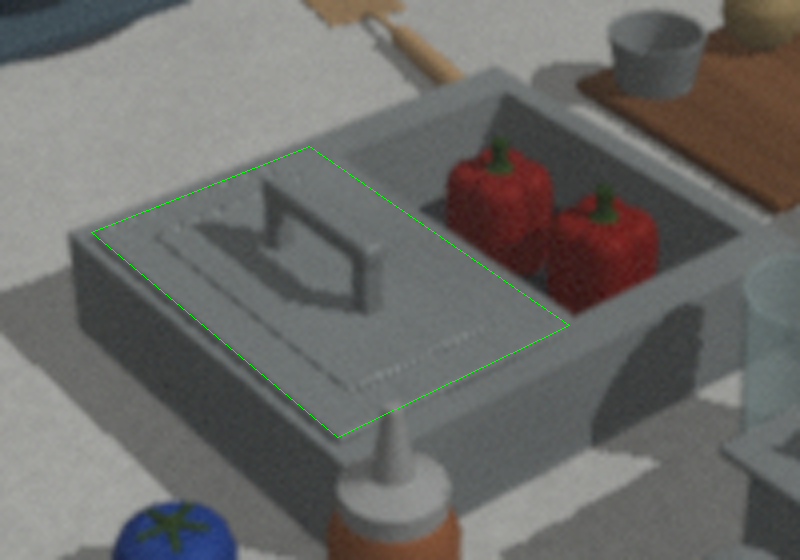

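View pics/r_top.png

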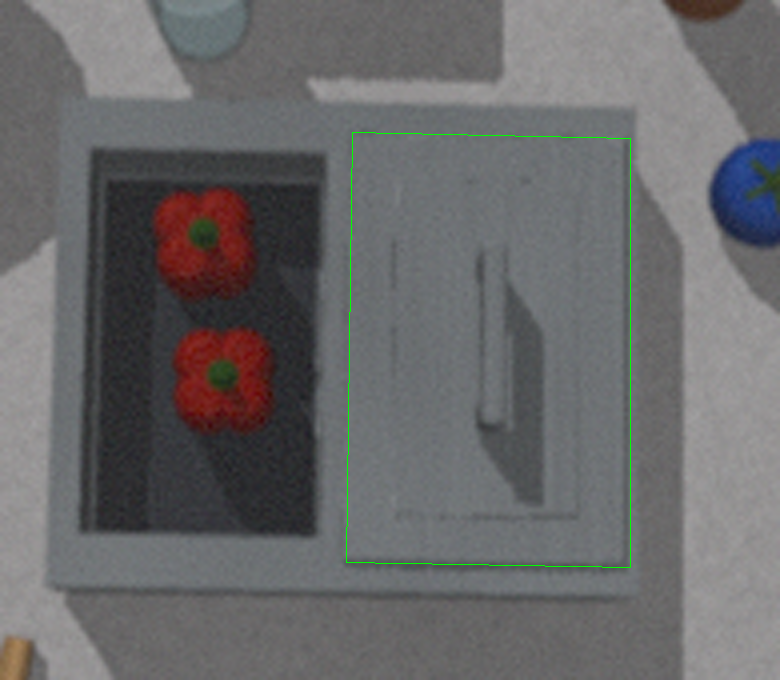

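The lid lies flat on the rim and coincides with the target outline in both views. Both peppers stand at (205,240) and (223,380) in the left well. The arm is clear, so I hand in.

```bash
python3 -c "
from workcell import *
print(job_done())"
```

```text
the job is handed in; nothing more can be done
None
```

The job is handed in at about 39 s of the 72 s allowed. No verdict comes back from the robot.

- **Tomato:** gripped with 20 N and set down in the right-hand (−y) well beside tomato_2. The wrist force fell to about zero as it touched down, and a picture taken after release shows it upright.
- **Pepper:** gripped with 20 N between its lobes and set down in the left-hand well beside pepper_2. It stands upright with a clear gap to its neighbour.
- **Lid:** lifted by its handle, turned square and lowered with only a few newtons of contact force. After release, its outline matches the target pose, centred over the tomatoes' well and flat on the rim, in both cameras.

The last pictures show the arm well clear. The onion was not touched, nor the cup, the blue look-alike or anything else on the counter. No check failed or disagreed. The tomatoes can't be seen under the closed lid; the last picture before covering showed both standing.

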